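# Hook a tin of green glass forward in the stained-glass stock rack

## Robot

A 6-joint arm with a two-finger parallel gripper is mounted at the origin on the work surface. World frame = base frame: x ahead of the robot, y to its left, z up, the work surface at z = 0. Lengths are in mm, angles in rad, forces in N, time in s.
With the tool pointing down it reaches from about 275 to 825 mm from the base axis. Payload 5.2 kg.
Tool frame: the origin (TCP) lies midway between the tips of the shut fingers; the grasp point (between the pads) lies 19 mm behind it; z points along the fingers, y is the direction in which the jaws open and shut (so a half turn about z gives the same grasp; the last joint's range is limited). The gripper opens to 93 mm and grips with 3 to 60 N. Pads are 15 mm wide; open, the fingers measure 128 mm over their backs; the gripper's body (75 mm by 188 mm) begins 65 mm behind the grasp point.
Start: joints at [-1.312, 0.259, 1.535, -0, 1.348, -0.203], TCP at [245.079, -492.383, 218.653] pointing down, gripper open.
Joint ranges: [-3.14, 3.14], [-0.91, 2.08], [0.19, 2.58], [-1.22, 4.36], [0.22, 2.71], [-3.12, 3.12]. Speed limits (rad/s): [2.57, 2.57, 3.14, 3.14, 3.14, 3.14].

## Interface

Orientations are given as a unit quaternion [x, y, z, w].
In Python, from station import telemetry, snapshot, manip gives the robot as it stands. The module is installed in compiled form; this text tells all that it offers.
- The arm moves only by the tool carry_out, never from a script. Its argument "moves" is text: rows parted by semicolons, each of 7 numbers parted by spaces: the shift along the tool's x, y, z normalised to -1 to 1, where 1 is 1000 mm, then the turn, a rotation vector about the tool's x, y, z normalised to -1 to 1, where 1 is 0.5 rad, then the opening, from -1 (shut) to 1 (fully open), so that 0 is half open. A call has 1 to 20 rows; each row is the pose to reach, as a shift and turn from the pose measured when the call began, along the tool's axes at that moment; what a row does not reach only later rows make up. A row lasts 1/12 s, in which the tool goes at most 41.7 mm and 7.16 degrees, less where a joint would pass 70% of its speed; a pose out of reach is approached as far as the arm can. A call with a number of a shift or a turn outside -1 to 1 is refused whole. A call with a gripper value outside its range is refused whole. The fingers move at their own pace and stop on an object; "grip_force" is the grip in N (left out, the last holds). Time passes only in rows, so rows that repeat a pose let the fingers close. It gives the time, the measured TCP pose, the force and the opening at its end, in the units of the state.
- telemetry.get_state(): the state, without advancing time (a new reading comes with each control period).
- snapshot(name): name is "side" or "top" or "wrist"; returns a dict with "img" (480x640x3 uint8, blue, green, red), "camera_matrix" (3x3 intrinsics, pixels), "eye" and "rotation" of the camera in the world; the wrist camera has in their place "tool_from_camera" (4x4, takes a point from camera to tool coordinates, whose origin is the TCP and whose axes are the flange's). Camera axes: x right, y up, looking along -z (the intrinsics and any distortion apply to the point x, -y, -z); pixel columns grow to the right and rows downward; lengths in mm; the calibration is good to about 2 mm. The wrist camera is an equidistant fisheye: a pixel r from the principal point sees the ray r / f radians off the axis. A picture is of the moment at which its call begins: read the wrist's pose just before it. There is no depth.
- manip.finish_job(): hands the job in, once; it reports no verdict.
The state is a dict: "clock": time; "qpos": joint angles; "qvel": joint speeds; "joint_torque": joint torques, N m; "eef_pos": TCP position; "orientation": TCP orientation; "force": force on the tool from outside, world axes, zero at the start; "ft_torque": the same for the moment, N m; "finger_gap": finger opening in mm.
Only numpy, scipy, OpenCV 4.12 (cv2) and the standard library are available. Lean on these libraries where they do the work, as an engineer would, in place of code of your own. Each camera call takes 0.05 s, during which the arm holds its last target.

## Task

Pick up the orange-handled pull hook, hook its claw over the front lip of the tin of green glass, and draw the tin gently forward along the rack until it stands squarely against the rubber-faced bar; keep pulling so that it presses on the bar with a steady 10 N or so for about a second (never 20 N). Then unhook without pushing the tin back and lay the hook down upright on its blue mat as it was. Move the tin only with the hook, do not jerk or tip it, and leave the red tin and the other things on the table alone.

Things in the scene. Friction and masses are not known exactly. Their poses are not given: they have to be found in the camera images.
- rack: Low plywood stock rack, fixed, 300 deep (x) x 380 wide x 171 high mm. Origin: centre of underside; x points inward, open front edge at x -150. Board top 20 up; rails 40 high at y 0, +/-186 make two bays centred at y +/-93. A wire grid 168 up roofs it from x -110 to the back (posts at y +/-186): the hand cannot go in; the hook passes under the wires, over the bar. Tins are pulled along -x.
- bar_face (a point): Centre of the rubber face (towards the tins) of the aluminium stop bar across both bays near the rack's front; axes as the rack's, x pointing out of the face into the rack. Face 350 wide, 34 high, top edge 36 mm above the board. The bar's depth differs each time; it gives on a stiff spring (6 N per mm, 8 mm at most).
- green_tin_lip (a point): Middle of the foremost top edge of the metal tin of green glass. Tin 150 (x) x 130 (y) x 70 high mm, 0.35 to 0.7 kg; x points front to back. The front lip is 9 mm thick with the wall: the wall's inside is 9 mm behind this point in x. Inside it is free for at least 35 mm below the rim. It drags with some 1 to 6 N, differing each time.
- green_tin_front (a point): Middle of the green tin's front face, 20 mm above its underside; its axes are the tin's. This face meets the bar; the lip stands out 6 mm further forward, above the bar.
- red_tin: The same kind of tin with red glass, in the other bay: leave it. Origin at the centre of its underside.
- hook_grip (a point): Centre of the orange handle of the pull hook (half-way up). Handle 100 (x) x 24 (y) x 40 high mm, standing on its flat underside; its axes are the hook's, x pointing to the claw, z up. 0.2 kg in all. An 8 mm steel rod runs forward from the handle, its axis 14 mm above this point, to the claw.
- hook_claw (a point): Bottom of the claw's inner face (towards the handle), 158 mm ahead of and 14 mm below the hook_grip point. The claw is a plate 6 mm thick (it lies ahead of this point) and 20 mm wide that hangs from the rod's end; from this point it is 24 mm up to the underside of the rod.
- mat: Blue mat, fixed, 300 (x) x 110 (y) x 4 mm thick, on which the hook lies. Origin at the centre of its underside.
- spray: Clear bottle, 60 dia x 170 mm, bystander.
- mug: Blue mug, 76 dia x 90 mm, bystander.
- jar: Glass jar, 64 dia x 80 mm, bystander.
- brush: Brush lying on the table, bystander.
- cutter: Screwdriver lying on the table, bystander.
- bits_red: Small red plastic box, 100 x 80 x 45 mm, bystander.
- bits_green: Small green plastic box, 100 x 80 x 45 mm, bystander.
- hook: The pull hook itself; origin at the centre of the underside of its handle, axes as for hook_grip.
- green_tin: The green tin itself; origin at the centre of its underside.
- bar: The stop bar itself; origin 15 mm in front of the rubber face, at board height, 2 mm below its lower edge.
Not all that is in view belongs to the job. Of the things shaped like the hook, the orange one is meant.

How it is judged (in metres and radians):
On the way, in this order (a step that is already met when the one before it is completed fails the run):
1. the hook is lifted off its mat (height (world z) of hook_grip above 0.06 m), for 0.2 s.
2. the hook is drawing the green tin forward (contact force between hook and green_tin above 0.5 N and distance of green_tin_front from where it was at the start of the episode above 0.025 m), for 0.1 s.
3. the hook pulls the green tin against the bar with a steady 5 to 18 N for half a second (contact force between green_tin and bar between 5 and 18 N and contact force between hook and green_tin above 4 N), for 0.5 s.
At the end, for the whole second after the job is handed in: The green tin stands flat and still in its bay, its front face within 5 mm of the bar's rubber face and square to it within 0.06 rad; the hook is at rest upright on its handle's underside (tilt under 0.1 rad), the handle's centre over the blue mat, let go (x of green_tin_front in the frame of bar_face below 0.005 m and angle between the x axis of green_tin_front and the x axis of bar_face, either way round below 0.06 rad and angle between green_tin's own z axis and vertical below 0.05 rad and linear speed of each of green_tin, hook below 0.02 m/s and x of hook_grip in the frame of mat between -0.15 and 0.15 m and y of hook_grip in the frame of mat between -0.055 and 0.055 m and z of hook_grip in the frame of mat below 0.029 m and angle between hook's own z axis and vertical below 0.1 rad); the robot touches nothing.
It fails at once if the tin is pressed on the bar with more than 20 N (contact force between green_tin and bar above 20 N).
It fails at once if the hook bears on the green tin with more than 30 N (contact force between hook and green_tin above 30 N).
It fails at once if the hand or arm touches the green tin (contact force between any of the fingers, the arm and green_tin above 0.5 N).
It fails at once if the green tin is jerked (over 0.25 m/s) or tipped (over 0.2 rad) (linear speed of green_tin above 0.25 m/s or angle between green_tin's own z axis and vertical above 0.2 rad).
It fails at once if the red tin is moved by more than 10 mm, or another bystander by more than 20 mm (distance of red_tin from where it was at the start of the episode above 0.01 m or distance of any of spray, mug, jar, brush, cutter, bits_red, bits_green from where it was at the start of the episode above 0.02 m).
It also fails if it takes over 72 s, if anything falls off the work surface, if the arm or the gripper's body presses on something with over 40 N, if the wrist force passes 120 N, or if a joint passes its speed limit or range.

## Working session

There is one attempt and no reset: what is moved stays moved. The work goes in short steps, Python scripts to look and compute and a tool call to move; the robot and the scene stay as the last step left them, time stands still between calls to the robot, and variables do not carry over. Pictures are saved under pics/ and viewed, and the job is handed in when it is done.

Besides the shell and the picture viewer there is one more tool, called after "Emit:" in YAML: its name, and indented under it one key for each argument. carry_out: Moves the arm, as the interface text tells. Scaled input: -1 to 1 covers 1000 mm each way for a shift and 0.5 rad each way for a turn. Its arguments: {"type":"object","properties":{"moves":{"type":"string"},"grip_force":{"type":"number"}},"required":["moves"]}

```bash
mkdir -p pics; ls
python3 - <<'E'
from station import telemetry, snapshot
import cv2,numpy as np
s=telemetry.get_state(); print(s)
for n in("side","top","wrist"):
    d=snapshot(n); cv2.imwrite(f"pics/{n}0.png",d["img"])
    print(n,{k:(np.round(v,3).tolist() if k!="img" else 0) for k,v in d.items()})
E
```

```text
pics
{'clock': 0.0, 'qpos': array([-1.31176611e+00,  2.59315783e-01,  1.53610344e+00, -1.53519792e-06,
        1.34795102e+00, -2.02805244e-01]), 'qvel': array([-1.15545694e-03, -1.12043688e-03, -9.46492536e-05, -5.16437845e-04,
       -1.61755927e-03,  1.58269006e-03]), 'joint_torque': array([-2.72886522e-03, -4.37318552e+01, -2.84007096e+01,  7.13509088e-02,
        4.16488491e-02, -1.28656798e-04]), 'eef_pos': array([ 244.9516788 , -491.83556556,  217.8241638 ]), 'orientation': array([ 9.73456340e-01,  2.28871065e-01, -2.57312030e-05, -8.88425845e-04]), 'force': array([ 0.07029134, -0.06923834,  0.4163713 ]), 'ft_torque': array([ 0.00900458,  0.01257769, -0.01947677]), 'finger_gap': 93.20591238136284}
side {'img': 0, 'camera_matrix': [[570.669, 0.0, 320.676], [0.0, 570.669, 237.933], [0.0, 0.0, 1.0]], 'eye': [267.587, 951.253, 1289.978], 'rotation': [-0.042, 0.341, 0.932, -0.114]}
top {'img': 0, 'camera_matrix': [[532.102, 0.0, 316.896], [0.0, 532.102, 232.946], [0.0, 0.0, 1.0]], 'eye': [383.104, -17.871, 1284.784], 'rotation': [0.044, -0.039, -0.701, 0.711]}
wrist {'img': 0, 'camera_matrix': [[371.648, 0.0, 319.981], [0.0, 371.648, 234.672], [0.0, 0.0, 1.0]], 'tool_from_camera': [[0.0, 0.958, 0.286, 80.509], [1.0, -0.0, -0.0, -0.553], [-0.0, 0.286, -0.958, -165.923], [0.0, 0.0, 0.0, 1.0]]}
```

View pics/side0.png

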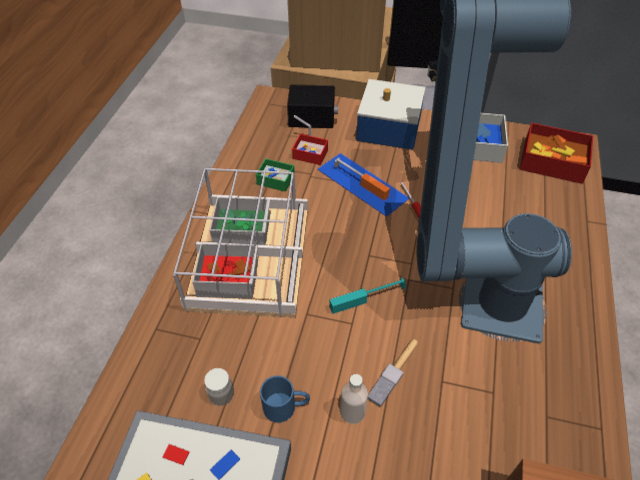

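View pics/top0.png

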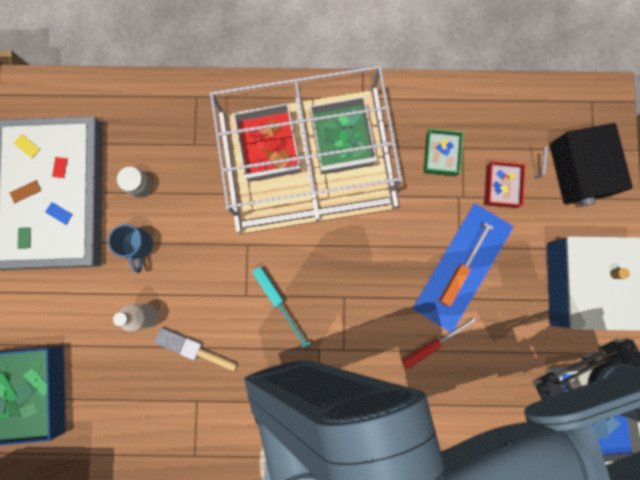

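View pics/wrist0.png

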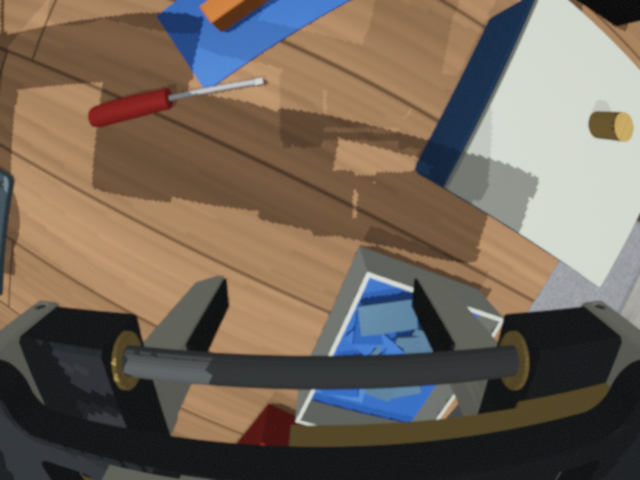

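The top view shows the orange hook on the blue mat, with its handle at (456,284) and its claw at about (489,227). What could be mistaken for it: the teal hook-like tool at (270,287), the red screwdriver at (425,350), and the brush at (195,348). The rack has the green tin at (343,135) and the red tin at (270,142), with the front and bar at about (318,215). I choose the orange one and will check it in crops.

```bash
cat > h.py <<'E'
import numpy as np,cv2
from scipy.spatial.transform import Rotation as R
from station import telemetry, snapshot
def ray(d,uv,tool=None):
    K=d["camera_matrix"];u=np.atleast_2d(np.asarray(uv,float))
    x=(u[:,0]-K[0,2])/K[0,0];y=(u[:,1]-K[1,2])/K[1,1]
    if "eye" in d:
        v=np.c_[x,-y,-np.ones(len(x))]; rot=R.from_quat(d["rotation"]).as_matrix(); e=np.asarray(d["eye"])
    else:
        r=np.hypot(x,y)+1e-12; v=np.c_[np.sin(r)*x/r,-np.sin(r)*y/r,-np.cos(r)]
        T=np.asarray(d["tool_from_camera"]);Rt=R.from_quat(tool["orientation"]).as_matrix()
        rot=Rt@T[:3,:3]; e=Rt@T[:3,3]+tool["eef_pos"]
    v=v@rot.T
    return e,v/np.linalg.norm(v,axis=1)[:,None]
def plane(d,uv,z,tool=None):
    e,v=ray(d,uv,tool); return e+v*((z-e[2])/v[:,2])[:,None]
def proj(d,P,tool=None):
    P=np.atleast_2d(np.asarray(P,float));K=d["camera_matrix"]
    if "eye" in d:
        c=(P-d["eye"])@R.from_quat(d["rotation"]).as_matrix(); x=c[:,0]/-c[:,2];y=-c[:,1]/-c[:,2]
    else:
        T=np.asarray(d["tool_from_camera"]);Rt=R.from_quat(tool["orientation"]).as_matrix()
        c=((P-tool["eef_pos"])@Rt-T[:3,3])@T[:3,:3]
        th=np.arctan2(np.hypot(c[:,0],c[:,1]),-c[:,2]);ph=np.arctan2(-c[:,1],c[:,0]);x=th*np.cos(ph);y=th*np.sin(ph)
    return np.c_[x*K[0,0]+K[0,2],y*K[1,1]+K[1,2]]
def tri(d1,p1,d2,p2,t1=None,t2=None):
    e1,v1=ray(d1,p1,t1);e2,v2=ray(d2,p2,t2);v1=v1[0];v2=v2[0]
    A=np.c_[v1,-v2];s=np.linalg.lstsq(A,e2-e1,rcond=None)[0]
    a=e1+s[0]*v1;b=e2+s[1]*v2
    return (a+b)/2,np.linalg.norm(a-b)
def crop(im,x0,y0,w,h,name,s=4):
    cv2.imwrite(name,cv2.resize(im[y0:y0+h,x0:x0+w],None,fx=s,fy=s,interpolation=cv2.INTER_CUBIC))
E
python3 - <<'E'
from h import *
t=snapshot("top");s=snapshot("side")
crop(t["img"],200,60,200,150,"pics/t_rack.png"); crop(s["img"],170,150,160,170,"pics/s_rack.png",3)
crop(t["img"],400,190,130,150,"pics/t_hook.png");crop(s["img"],310,140,120,90,"pics/s_hook.png")
for n,d in(("top",t),("side",s)):
    hsv=cv2.cvtColor(d["img"],cv2.COLOR_BGR2HSV)
    m=cv2.inRange(hsv,(105,140,80),(125,255,255)); b=cv2.inRange(hsv,(5,170,140),(16,255,255))
    for nm,mm,z in(("mat",m,4),("orange",b,44)):
        for c in cv2.findContours(mm,cv2.RETR_EXTERNAL,cv2.CHAIN_APPROX_NONE)[0]:
            if cv2.contourArea(c)>120:
                r=cv2.minAreaRect(c);bx=cv2.boxPoints(r);print(n,nm,np.round(r[0]),np.round(r[1]),"px box",bx.round().tolist());print(plane(d,bx,z).round(1)[:,:2].tolist())
E
```

```text
top mat [613. 435.] [38. 31.] px box [[595.0, 418.0], [626.0, 414.0], [631.0, 452.0], [600.0, 456.0]]
[[108.8, -658.4], [120.3, -730.3], [35.8, -738.9], [24.4, -667.6]]
top mat [463. 267.] [ 45. 122.] px box [[412.0, 309.0], [474.0, 203.0], [513.0, 226.0], [452.0, 331.0]]
[[355.0, -237.4], [610.6, -388.3], [555.8, -481.8], [302.7, -329.7]]
top mat [ 58. 213.] [23. 10.] px box [[46.0, 212.0], [51.0, 203.0], [71.0, 214.0], [65.0, 223.0]]
[[577.0, 654.9], [599.4, 643.3], [571.2, 593.7], [549.0, 605.4]]
top orange [455. 285.] [ 9. 41.] px box [[441.0, 300.0], [460.0, 264.0], [468.0, 269.0], [449.0, 305.0]]
[[375.9, -296.0], [459.2, -342.4], [449.1, -361.3], [365.9, -314.7]]
side mat [225. 464.] [13. 29.] px box [[210.0, 470.0], [231.0, 450.0], [240.0, 458.0], [219.0, 479.0]]
[[605.0, 602.5], [576.6, 549.2], [550.4, 563.3], [579.1, 615.7]]
side mat [363. 184.] [91. 27.] px box [[317.0, 170.0], [332.0, 147.0], [408.0, 198.0], [393.0, 220.0]]
[[610.3, -384.5], [587.8, -505.6], [302.8, -329.5], [333.4, -223.7]]
side mat [490. 133.] [25. 18.] px box [[477.0, 141.0], [478.0, 123.0], [503.0, 125.0], [501.0, 143.0]]
[[113.7, -658.0], [114.0, -758.0], [29.0, -764.2], [31.3, -664.5]]
side orange [375. 183.] [29.  6.] px box [[361.0, 177.0], [364.0, 173.0], [389.0, 188.0], [386.0, 193.0]]
[[457.9, -343.0], [453.1, -366.1], [366.3, -316.9], [371.7, -294.7]]
side orange [570. 150.] [39. 20.] px box [[548.0, 153.0], [555.0, 134.0], [591.0, 148.0], [584.0, 167.0]]
[[-111.9, -602.6], [-137.1, -707.5], [-251.8, -661.0], [-223.5, -560.0]]
side orange [547. 146.] [39. 20.] px box [[526.0, 152.0], [530.0, 132.0], [568.0, 141.0], [564.0, 160.0]]
[[-42.3, -592.0], [-54.8, -695.5], [-178.8, -680.9], [-162.4, -579.4]]
```

View pics/t_rack.png

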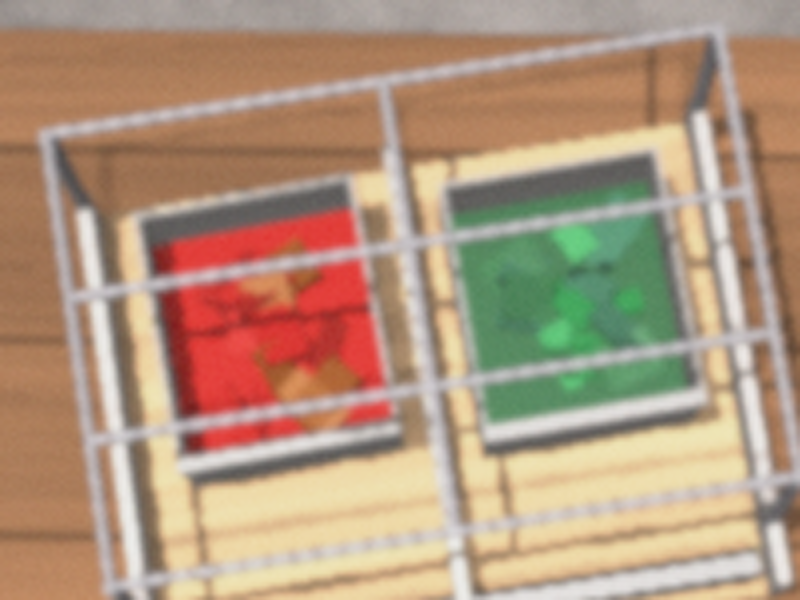

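View pics/s_rack.png

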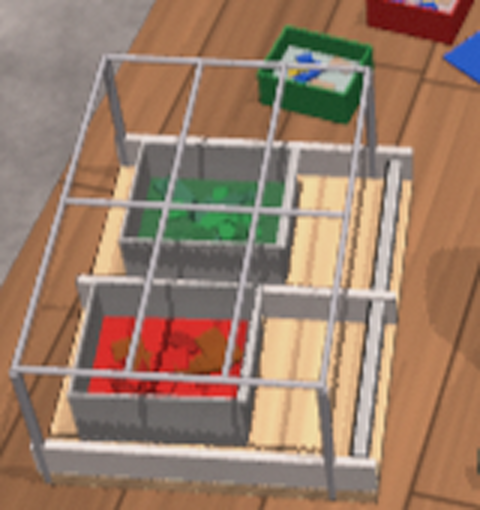

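View pics/t_hook.png

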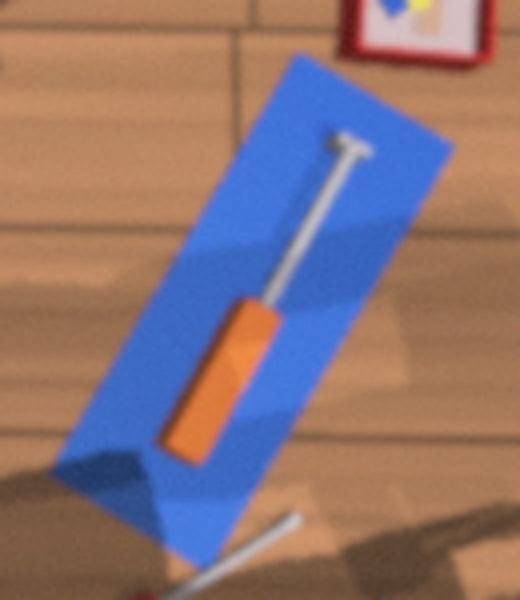

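View pics/s_hook.png

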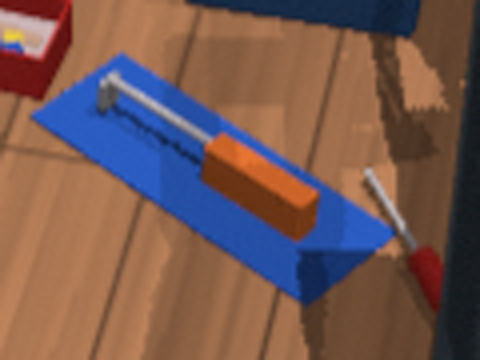

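The crops confirm it: an orange handle standing on the blue mat, with a steel rod and T-shaped claw at about (487,226) in the top view. Next I measure the rack and tin.

Run:
```python
from h import *
t=snapshot("top");s=snapshot("side")
a=[(211.2,93.2),(379.2,68.2),(228.7,206.2),(400,179.5)];b=[(175,274),(205,169.3),(279.3,278.3),(293.3,172.7)]
for p,q in zip(a,b): print(np.round(tri(t,p,s,q)[0],1),round(tri(t,p,s,q)[1],1))
print("claw", tri(t,(487.5,225.7),s,(310+107/4,140+78/4)), plane(t,(487.5,225.7),42))
crop(t["img"],300,140,110,90,"pics/t_front.png",7); crop(s["img"],225,180,90,130,"pics/s_front.png",5)
```

```text
[817.4 226.5 165.3] 3.7
[ 880.2 -140.4  166.9] 0.5
[566.  179.3 167.4] 6.0
[ 630.4 -184.5  170. ] 1.2
claw (array([ 551.5251571 , -408.94552198,   40.8861557 ]), np.float64(0.0663681045803891)) [[ 551.40754872 -408.59246004   42.        ]]
```

View pics/t_front.png

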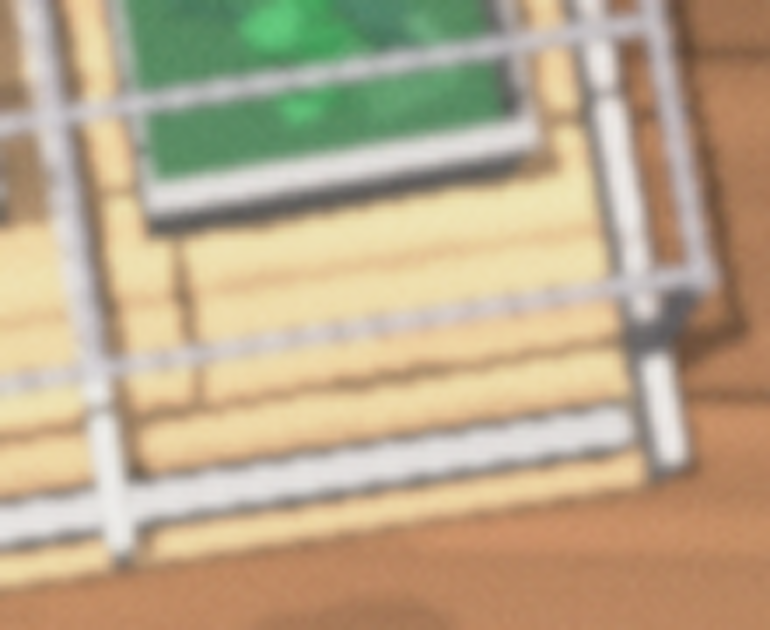

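View pics/s_front.png

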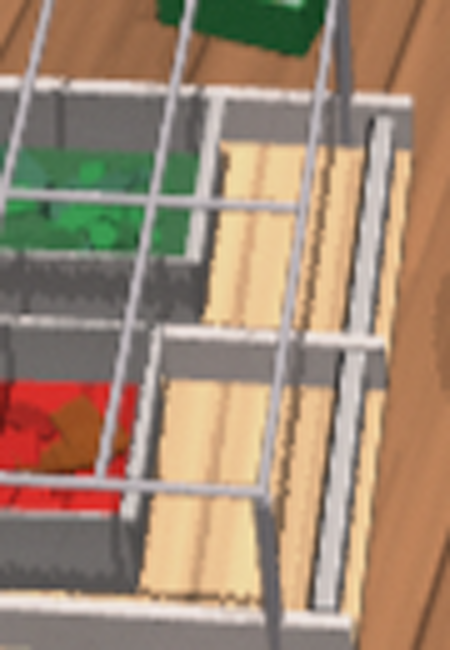

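Run:
```python
from h import *
t=snapshot("top");s=snapshot("side")
f=lambda P,z:plane(t,np.array(P)/7+[300,140],z)
g=lambda P,z:plane(s,np.array(P)/5+[225,180],z)
def show(n,A):
    d=A[1]-A[0]; print(n,A[:,:2].round(1).tolist(),"yaw",round(np.arctan2(-d[0],d[1]) if d[1]>0 else np.arctan2(d[0],-d[1]),4))
show("rackfront",f([(650,487),(0,590)],20))
show("bar rear",f([(635,405),(0,512)],56)); show("bar front",f([(635,445),(0,545)],56))
show("lip front",f([(538,146),(150,212)],90)); show("lip rear",f([(525,122),(152,186)],90))
show("side bar rear",g([(372,117),(315,605)],56)); show("side bar front",g([(393,117),(340,608)],56))
show("side lip front",g([(223,97),(208,258)],90));show("side lip rear",g([(210,97),(190,258)],90))
# rails top right: end corner
print(f([(672,468),(122,560)],60).round(1))
```

```text
rackfront [[590.5, -189.4], [551.9, 33.2]] yaw 0.1718
bar rear [[612.3, -179.6], [573.3, 32.2]] yaw 0.182
bar front [[598.7, -179.6], [562.2, 32.0]] yaw 0.171
lip front [[691.7, -143.5], [668.0, -16.6]] yaw 0.1845
lip rear [[699.7, -139.3], [676.7, -17.1]] yaw 0.1861
side bar rear [[613.0, -176.6], [549.7, 167.0]] yaw 0.1823
side bar front [[600.8, -179.6], [536.6, 165.7]] yaw 0.184
side lip front [[692.2, -140.2], [663.5, -19.3]] yaw 0.2335
side lip rear [[699.6, -138.3], [673.2, -16.9]] yaw 0.2141
[[ 590.4 -191.3   60. ]
 [ 557.1   -8.8   60. ]]
```

```bash
cat >> h.py <<'E'
def down(yaw):
    c,s=np.cos(yaw),np.sin(yaw); return R.from_matrix(np.array([[c,s,0],[s,-c,0],[0,0,-1]]))
def go(pos,yaw,st=None):
    st=st or telemetry.get_state(); Rt=R.from_quat(st["orientation"])
    sh=Rt.inv().apply(np.asarray(pos,float)-st["eef_pos"])/1000
    rv=(Rt.inv()*down(yaw)).as_rotvec()/0.5
    print("t",round(st["clock"],2),"tcp",st["eef_pos"].round(1),"x-yaw",round(np.arctan2(*Rt.as_matrix()[[1,0],0]),4),"F",st["force"].round(2),"gap",round(st["finger_gap"],1))
    print(" shift",sh.round(4),"turn",rv.round(4))
E
python3 -c "
from h import *
go((412.5,-328.6,110),0.463-0.49)
go((412.5,-328.6,110),-0.522)"
```

```text
t 0.45 tcp [ 245.1 -492.4  218.6] x-yaw 0.4618 F [-0.18 -0.09 -0.2 ] gap 92.9
 shift [ 0.2229 -0.072   0.1086] turn [-2.000e-04  0.000e+00  9.776e-01]
t 0.45 tcp [ 245.1 -492.4  218.6] x-yaw 0.4618 F [-0.18 -0.09 -0.2 ] gap 92.9
 shift [ 0.2229 -0.072   0.1086] turn [-2.0000e-04  1.0000e-04  1.9676e+00]
```

Emit:
carry_out:
  moves: "0.2229 -0.072 0.1086 0 0 0.98 0.4; 0.2229 -0.072 0.1086 0 0 0.98 0.4; 0.2229 -0.072 0.1086 0 0 0.98 0.4; 0.2229 -0.072 0.1086 0 0 0.98 0.4; 0.2229 -0.072 0.1086 0 0 0.98 0.4; 0.2229 -0.072 0.1086 0 0 0.98 0.4; 0.2229 -0.072 0.1086 0 0 0.98 0.4; 0.2229 -0.072 0.1086 0 0 0.98 0.4"

```text
clock: 1.12
eef_pos: [413.6, -324.7, 108.1]
orientation: [1.0, -0.012, -0.001, -0.002]
force: [-1.2, 0.3, 0.3]
finger_gap: 65.0
```

```bash
python3 -c "
from h import *
go((412.5,-328.6,110),-0.522)"
```

```text
t 1.12 tcp [ 413.6 -324.7  108.1] x-yaw -0.0241 F [-1.21  0.27  0.31] gap 65.0
 shift [-0.001   0.0039 -0.0019] turn [-0.0066  0.006   0.9958]
```

Emit:
carry_out:
  moves: "-0.001 0.0039 -0.0019 0 0 0.996 0.4; -0.001 0.0039 -0.0019 0 0 0.996 0.4; -0.001 0.0039 -0.0019 0 0 0.996 0.4; -0.001 0.0039 -0.0019 0 0 0.996 0.4; -0.001 0.0039 -0.0019 0 0 0.996 0.4; -0.001 0.0039 -0.0019 0 0 0.996 0.4"

```text
clock: 1.62
eef_pos: [412.3, -329.6, 110.5]
orientation: [0.966, -0.257, -0.001, -0.001]
force: [0.0, 0.3, -0.2]
finger_gap: 65.0
```

Run:
```python
from h import *
st=telemetry.get_state();w=snapshot("wrist");im=w["img"]
go((412.5,-328.6,12),-0.522,st)
u=np.array([np.cos(.522),-np.sin(.522)]);v=np.array([-u[1],u[0]])
c=np.array([412.5,-328.6])
for a,b,z in[(50,12,44),(50,-12,44),(-50,12,44),(-50,-12,44),(158,10,42),(158,-10,42)]:
    p=proj(w,[*(c+a*u+b*v),z],st)[0];cv2.circle(im,tuple(int(round(x)) for x in p),2,(0,255,0),-1)
cv2.imwrite("pics/w1.png",im)
```

```text
t 1.62 tcp [ 412.3 -329.6  110.5] x-yaw -0.5193 F [ 0.05  0.27 -0.24] gap 65.0
 shift [ 0.     -0.0008  0.0985] turn [-0.0036  0.0056  0.0054]
```

View pics/w1.png

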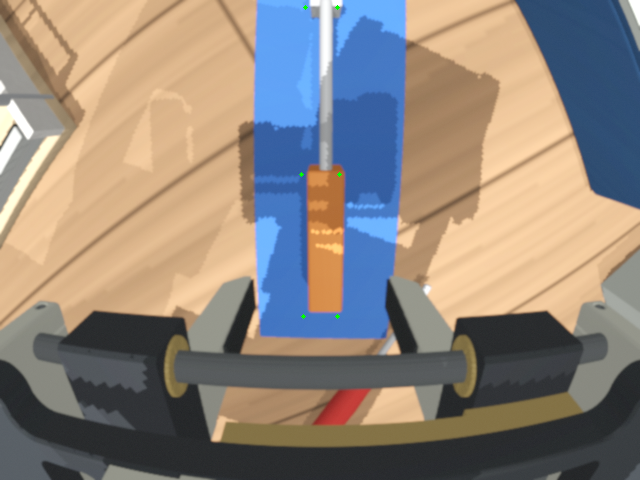

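The wrist view shows the handle centred at about (326,240), with the claw at the top near (324,8), roughly 3 mm right of the predicted points. I descend with a small correction.

Emit:
carry_out:
  moves: "0.002 0.0015 0.05 0 0.005 0.005 0.4; 0.002 0.0015 0.08 0 0.005 0.005 0.4; 0.002 0.0015 0.098 0 0.005 0.005 0.4; 0.002 0.0015 0.098 0 0.005 0.005 0.4; 0.002 0.0015 0.098 0 0.005 0.005 0.4; 0.002 0.0015 0.098 0 0.005 0.005 -0.6; 0.002 0.0015 0.098 0 0.005 0.005 -0.6; 0.002 0.0015 0.098 0 0.005 0.005 -0.6; 0.002 0.0015 0.098 0 0.005 0.005 -0.6; 0.002 0.0015 0.098 0 0.005 0.005 -0.6; 0.002 0.0015 0.098 0 0.005 0.005 -0.6; 0.002 0.0015 0.098 0 0.005 0.005 -0.6"
  grip_force: 50

```text
clock: 2.67
eef_pos: [413.2, -331.7, 12.7]
orientation: [0.966, -0.258, 0.0, -0.001]
force: [-1.2, -0.3, 2.2]
finger_gap: 24.1
```

Run:
```python
from h import *
st=telemetry.get_state();w=snapshot("wrist");im=w["img"]
go((412.5,-328.6,112),-0.522,st)
cv2.imwrite("pics/w2.png",im)
```

```text
t 2.67 tcp [ 413.2 -331.7   12.7] x-yaw -0.5213 F [-1.23 -0.26  2.16] gap 24.1
 shift [-0.0021 -0.0025 -0.0993] turn [-0.0027 -0.0004  0.0014]
```

View pics/w2.png

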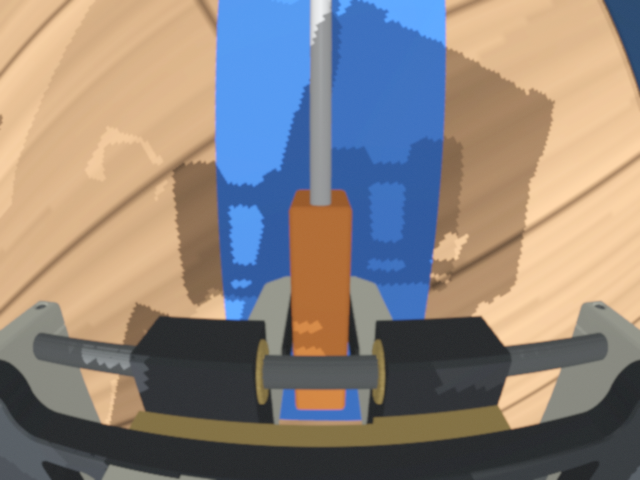

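Emit:
carry_out:
  moves: "0 0 -0.03 0 0 0 -0.6; 0 0 -0.065 0 0 0 -0.6; 0 0 -0.102 0 0 0 -0.6; 0 0 -0.102 0 0 0 -0.6; 0 0 -0.102 0 0 0 -0.6; 0 0 -0.102 0 0 0 -0.6"

```text
clock: 3.22
eef_pos: [412.6, -331.1, 114.0]
orientation: [0.966, -0.258, -0.0, -0.001]
force: [-0.2, 1.4, -1.9]
finger_gap: 23.6
```

Run:
```python
from h import *
st=telemetry.get_state();w=snapshot("wrist");t=snapshot("top");s=snapshot("side")
go((420,-230,115),-0.12,st)
go((429.1,-126,115),0.178,st)
cv2.imwrite("pics/w3.png",w["img"]);crop(s["img"],300,110,140,110,"pics/s3.png",5)
```

```text
t 3.22 tcp [ 412.6 -331.1  114. ] x-yaw -0.5212 F [-0.21  1.37 -1.86] gap 23.6
 shift [-0.0439 -0.0914 -0.0008] turn [-0.0043  0.0015 -0.8025]
t 3.22 tcp [ 412.6 -331.1  114. ] x-yaw -0.5212 F [-0.21  1.37 -1.86] gap 23.6
 shift [-0.0878 -0.1861 -0.0005] turn [-4.5000e-03  8.0000e-04 -1.3985e+00]
```

View pics/w3.png

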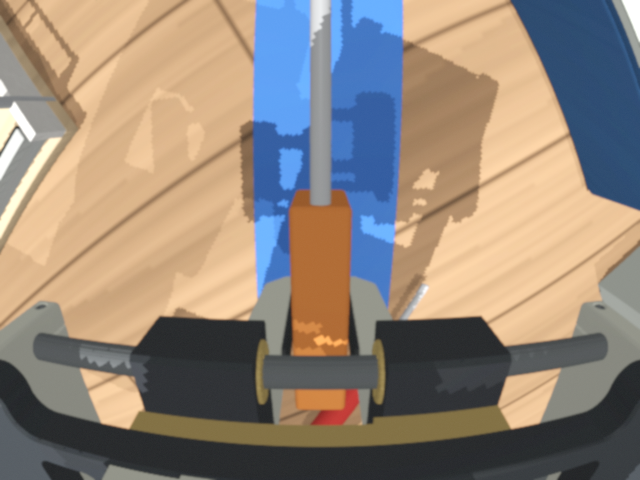

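View pics/s3.png

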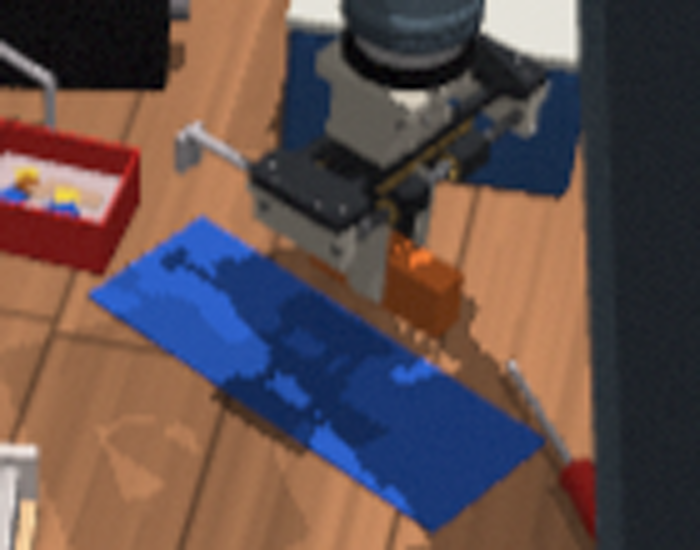

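The hook is lifted, level and unchanged in the grip. Next I swing to the front of the rack.

Emit:
carry_out:
  moves: "-0.0439 -0.0914 -0.0008 0 0 -0.8 -0.6; -0.0439 -0.0914 -0.0008 0 0 -0.8 -0.6; -0.0439 -0.0914 -0.0008 0 0 -0.8 -0.6; -0.0439 -0.0914 -0.0008 0 0 -0.8 -0.6; -0.0439 -0.0914 -0.0008 0 0 -0.8 -0.6"

```text
clock: 3.78
eef_pos: [419.2, -228.2, 113.1]
orientation: [0.998, -0.06, -0.002, -0.003]
force: [-0.6, -0.4, -2.0]
finger_gap: 24.0
```

```bash
python3 -c "
from h import *
go((429.1,-126,115),0.178)"
```

```text
t 3.78 tcp [ 419.2 -228.2  113.1] x-yaw -0.1191 F [-0.55 -0.36 -2.04] gap 24.0
 shift [-0.0023 -0.1026 -0.0014] turn [-0.0111  0.0063 -0.5942]
```

Emit:
carry_out:
  moves: "-0.0023 -0.1026 -0.0014 -0.01 0.006 -0.594 -0.6; -0.0023 -0.1026 -0.0014 -0.01 0.006 -0.594 -0.6; -0.0023 -0.1026 -0.0014 -0.01 0.006 -0.594 -0.6; -0.0023 -0.1026 -0.0014 -0.01 0.006 -0.594 -0.6; -0.0023 -0.1026 -0.0014 -0.01 0.006 -0.594 -0.6; -0.0023 -0.1026 -0.0014 -0.01 0.006 -0.594 -0.6"

```text
clock: 4.28
eef_pos: [429.6, -127.4, 114.9]
orientation: [0.996, 0.088, 0.0, 0.0]
force: [-0.0, -0.1, -2.6]
finger_gap: 23.8
```

Run:
```python
from h import *
st=telemetry.get_state();w=snapshot("wrist");t=snapshot("top");s=snapshot("side")
yaw=np.arctan2(*R.from_quat(st["orientation"]).as_matrix()[[1,0],0])
c,q=np.cos(.178),np.sin(.178); print("u,v",c*st["eef_pos"][0]+q*st["eef_pos"][1],-q*st["eef_pos"][0]+c*st["eef_pos"][1])
go((510*c+200*q,510*q-200*c,113),0.178,st)
P=st["eef_pos"]+[161*np.cos(yaw),161*np.sin(yaw),11.3+18]
print("pred claw px top",proj(t,P),"side",proj(s,P),P)
crop(t["img"],300,130,110,110,"pics/t4.png",6);crop(s["img"],220,160,110,100,"pics/s4.png",6);cv2.imwrite("pics/w4.png",w["img"])
```

```text
u,v 400.28363775576884 -201.4965784804707
t 4.28 tcp [ 429.6 -127.4  114.9] x-yaw 0.1755 F [-0.04 -0.11 -2.59] gap 23.8
 shift [ 0.1097 -0.0018  0.0019] turn [ 0.0007 -0.0002 -0.0051]
pred claw px top [[359.08672236 200.93408611]] side [[299.77580403 202.55033633]] [588.16450223 -99.33416294 144.20210824]
```

View pics/t4.png

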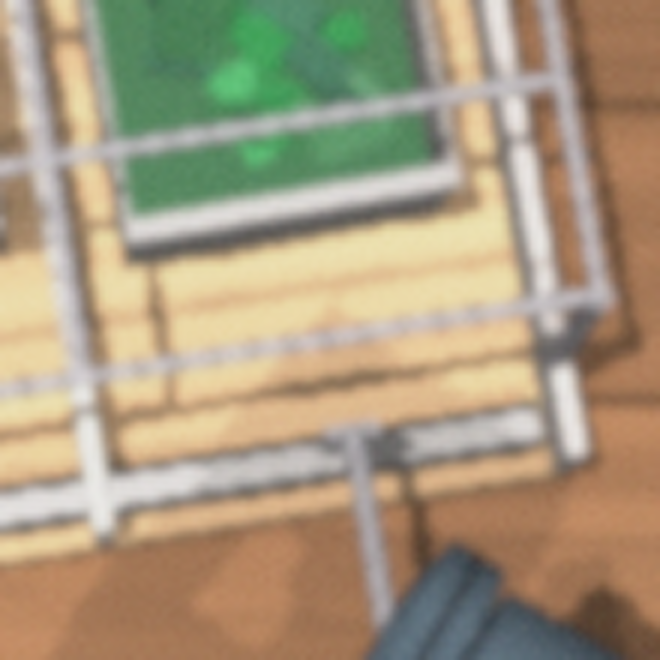

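View pics/s4.png

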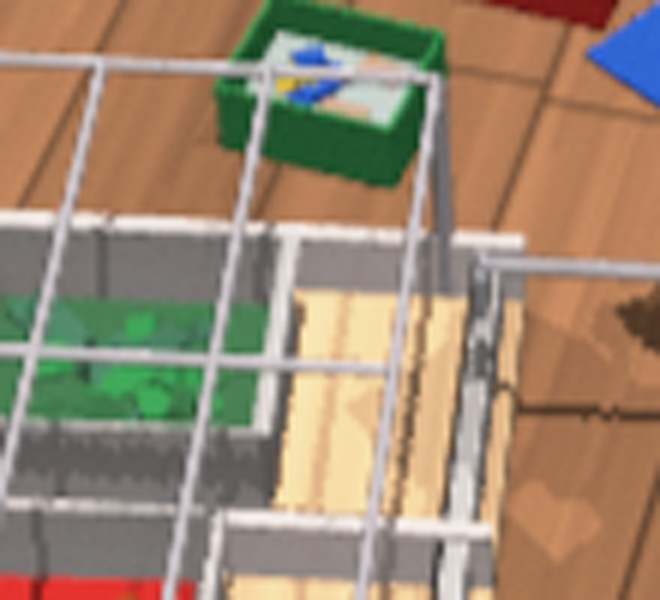

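View pics/w4.png

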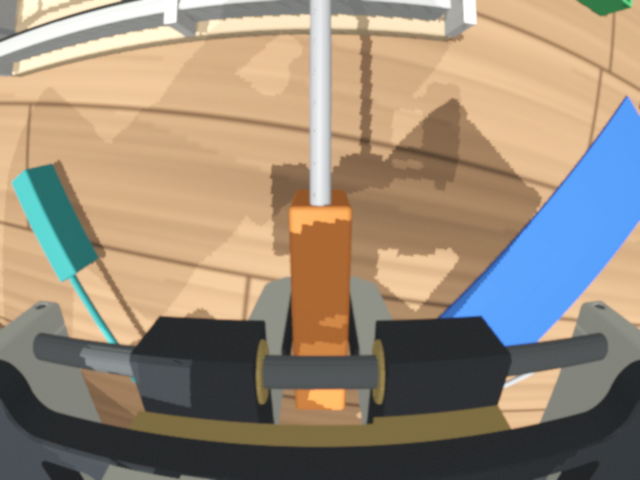

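In the top view the claw centre is at (359,203), about 4 mm short of the prediction, so I allow for that. I go in over the lip.

Emit:
carry_out:
  moves: "0.03 -0.002 0 0 0 0 -0.6; 0.06 -0.002 0 0 0 0 -0.6; 0.09 -0.002 0 0 0 0 -0.6; 0.11 -0.002 0 0 0 0 -0.6; 0.122 -0.002 0 0 0 0 -0.6; 0.122 -0.002 0 0 0 0 -0.6; 0.122 -0.002 0 0 0 0 -0.6"

```text
clock: 5.02
eef_pos: [549.0, -105.1, 114.3]
orientation: [0.996, 0.087, -0.001, -0.0]
force: [-1.2, 0.4, -1.9]
finger_gap: 23.6
```

```bash
cat > look.py <<'E'
from h import *
import sys
n=sys.argv[1]
st=telemetry.get_state();t=snapshot("top");s=snapshot("side")
yaw=np.arctan2(*R.from_quat(st["orientation"]).as_matrix()[[1,0],0])
c,q=np.cos(.178),np.sin(.178);p=st["eef_pos"];F=st["force"]
print("t",st["clock"].round(2) if hasattr(st["clock"],'round') else st["clock"],"tcp u,v,z",(c*p[0]+q*p[1]).round(2),(-q*p[0]+c*p[1]).round(2),p[2].round(2),"yaw",yaw.round(4),"F uvz",(c*F[0]+q*F[1]).round(2),(-q*F[0]+c*F[1]).round(2),F[2].round(2),"gap",st["finger_gap"])
crop(t["img"],300,130,110,100,f"pics/t{n}.png",6);crop(s["img"],220,160,110,100,f"pics/s{n}.png",6)
E
python3 look.py 5
```

```text
t 5.0167 tcp u,v,z 521.72 -200.62 114.25 yaw 0.1742 F uvz -1.07 0.63 -1.92 gap 23.62330123413698
```

View pics/t5.png

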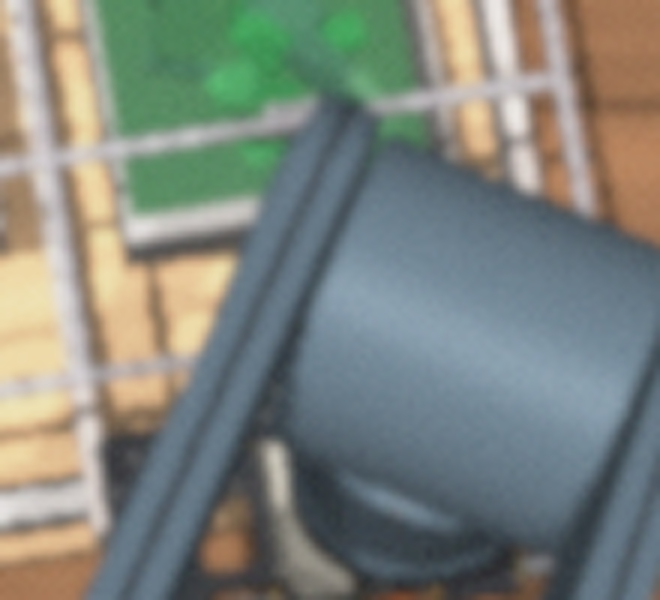

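View pics/s5.png

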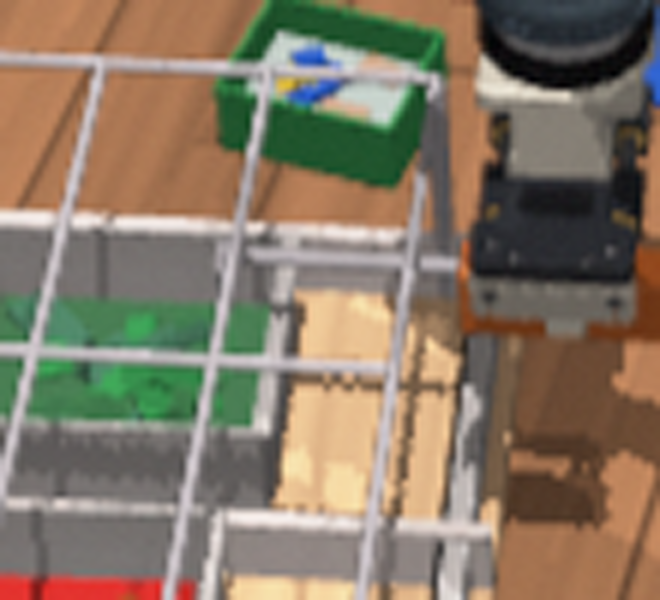

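Run:
```python
from h import *
s=snapshot("side");crop(s["img"],240,190,70,50,"pics/s5b.png",11)
c,q=np.cos(.178),np.sin(.178)
for X in[(218,240),(235,245),(250,255)]:
    p=plane(s,np.array(X)/6+[220,160],143)[0];print(X,c*p[0]+q*p[1],-q*p[0]+c*p[1])
for du in(148,154,158,161):
  for z in(112,136,144):
    u=521.7+du;v=-201; print(du,z,(proj(s,[u*c-v*q,u*q+v*c,z])[0]-[240,190])*11)
print([((proj(s,[u*c+199*q,u*q-199*c,90])[0]-[240,190])*11).round() for u in (655,664)])
```

```text
(218, 240) 683.1719069005716 -205.04764780000204
(235, 245) 674.8552877099165 -202.3579269750455
(250, 255) 667.0647616229236 -196.43373994536432
148 112 [240.06782865 207.83843689]
148 136 [232.57393866 143.13311915]
148 144 [230.03751168 121.23256899]
154 112 [216.85337357 206.7396253 ]
154 136 [209.0936525  142.03194895]
154 144 [206.46725709 120.13065345]
158 112 [201.38112128 206.00727599]
158 136 [193.444273   141.29802985]
158 144 [190.75793053 119.39623835]
161 112 [189.77905815 205.45811465]
161 136 [181.70941354 140.74769254]
161 144 [178.97812751 118.84552949]
[array([302., 274.]), array([268., 273.])]
```

View pics/s5b.png

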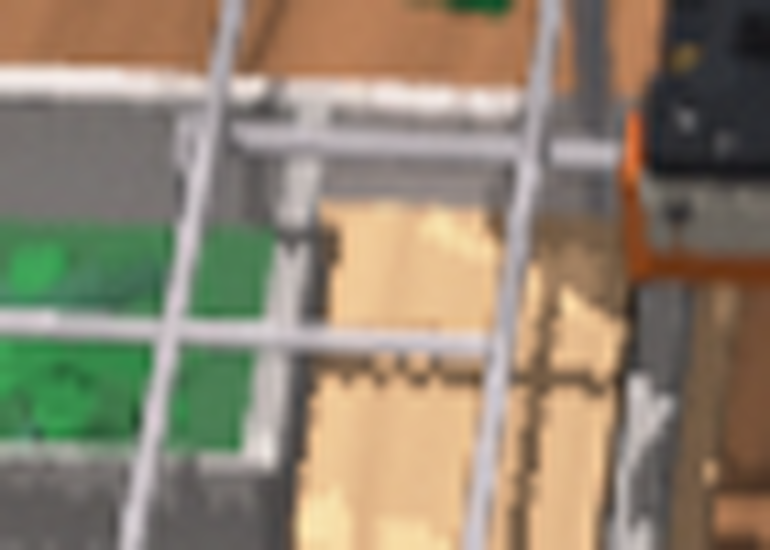

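In the side crop the claw is at about (190,150) and the lip at (275–307,274). The claw is therefore about 13 mm behind the inner wall face. I lower it 40 mm.

Emit:
carry_out:
  moves: "0 0 0.01 0 0 0.007 -0.6; 0 0 0.02 0 0 0.007 -0.6; 0 0 0.03 0 0 0.007 -0.6; 0 0 0.04 0 0 0.007 -0.6; 0 0 0.04 0 0 0.007 -0.6; 0 0 0.04 0 0 0.007 -0.6"

```text
clock: 5.67
eef_pos: [547.1, -104.4, 73.4]
orientation: [0.996, 0.085, -0.002, -0.001]
force: [0.6, 0.9, -2.1]
finger_gap: 23.5
```

```bash
python3 look.py 6
python3 - <<'E'
from h import *
s=snapshot("side");crop(s["img"],240,190,70,50,"pics/s6b.png",11)
E
```

```text
t 5.6667 tcp u,v,z 519.96 -199.65 73.41 yaw 0.1704 F uvz 0.71 0.82 -2.13 gap 23.548395650243375
```

View pics/s6b.png

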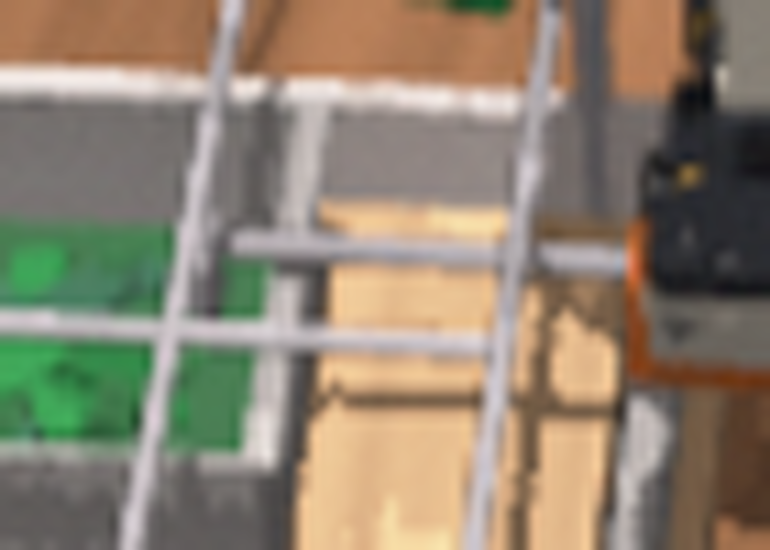

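Emit:
carry_out:
  moves: "-0.002 0 0 0 0 -0.015 -0.6; -0.004 0 0 0 0 -0.015 -0.6; -0.006 0 0 0 0 -0.015 -0.6; -0.008 0 0 0 0 -0.015 -0.6; -0.010 0 0 0 0 -0.015 -0.6; -0.012 0 0 0 0 -0.015 -0.6; -0.014 0 0 0 0 -0.015 -0.6; -0.016 0 0 0 0 -0.015 -0.6; -0.018 0 0 0 0 -0.015 -0.6; -0.020 0 0 0 0 -0.015 -0.6; -0.0225 0 0 0 0 -0.015 -0.6; -0.025 0 0 0 0 -0.015 -0.6; -0.0275 0 0 0 0 -0.015 -0.6; -0.030 0 0 0 0 -0.015 -0.6; -0.0325 0 0 0 0 -0.015 -0.6; -0.035 0 0 0 0 -0.015 -0.6; -0.0375 0 0 0 0 -0.015 -0.6; -0.04 0 0 0 0 -0.015 -0.6; -0.0425 0 0 0 0 -0.015 -0.6; -0.045 0 0 0 0 -0.015 -0.6"

```text
clock: 7.48
eef_pos: [503.8, -112.6, 75.0]
orientation: [0.996, 0.089, -0.0, -0.0]
force: [2.9, 1.3, -1.8]
finger_gap: 24.3
```

```bash
python3 look.py 7
```

```text
t 7.4833 tcp u,v,z 475.93 -199.99 75.04 yaw 0.1779 F uvz 3.09 0.77 -1.77 gap 24.263469323313288
```

View pics/s7.png

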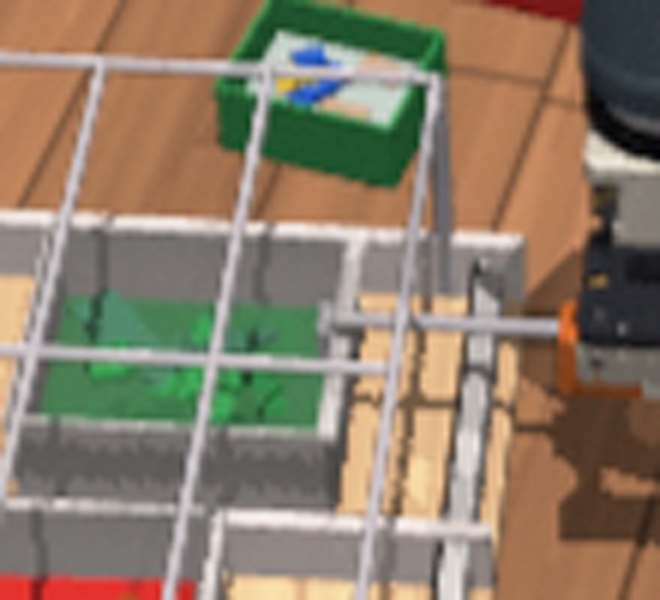

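Side view: the claw is engaged at (325,320), the tin has moved about 32 mm, and the drag is about 3 N. I continue.

Emit:
carry_out:
  moves: "-0.0025 0 0.0005 0 0 0 -0.6; -0.005 0 0.001 0 0 0 -0.6; -0.0075 0 0.001 0 0 0 -0.6; -0.01 0 0.001 0 0 0 -0.6; -0.0125 0 0.001 0 0 0 -0.6; -0.015 0 0.001 0 0 0 -0.6; -0.0175 0 0.001 0 0 0 -0.6; -0.02 0 0.001 0 0 0 -0.6; -0.0225 0 0.001 0 0 0 -0.6; -0.025 0 0.001 0 0 0 -0.6; -0.0275 0 0.001 0 0 0 -0.6; -0.03 0 0.001 0 0 0 -0.6; -0.0325 0 0.001 0 0 0 -0.6; -0.035 0 0.001 0 0 0 -0.6; -0.0375 0 0.001 0 0 0 -0.6; -0.04 0 0.001 0 0 0 -0.6; -0.042 0 0.001 0 0 0 -0.6; -0.044 0 0.001 0 0 0 -0.6"

```text
clock: 9.08
eef_pos: [459.8, -120.4, 74.0]
orientation: [0.996, 0.089, -0.001, -0.0]
force: [3.3, 0.3, -0.0]
finger_gap: 23.8
```

```bash
python3 look.py 8;python3 - <<'E'
from h import *
s=snapshot("side");crop(s["img"],240,190,75,55,"pics/s8b.png",10)
E
```

```text
t 9.0833 tcp u,v,z 431.18 -199.85 74.02 yaw 0.1778 F uvz 3.34 -0.32 -0.01 gap 23.847570808341665
```

View pics/t8.png

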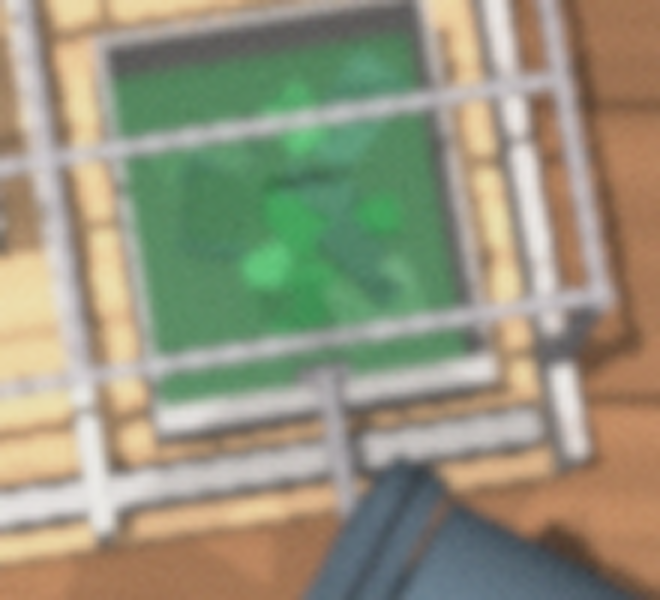

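View pics/s8b.png

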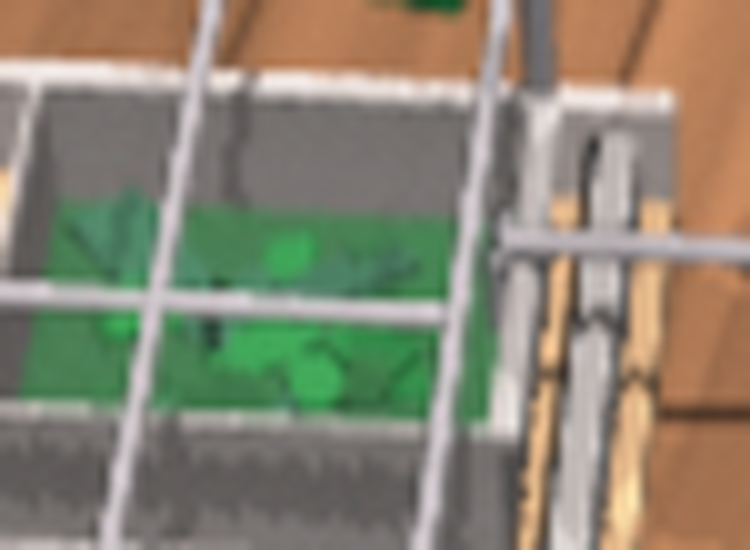

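The tin is straight, with its lip about 10 mm short of the bar. I continue in fine steps, watching the force.

Emit:
carry_out:
  moves: "-0.0015 0 0 0 0 0 -0.6; -0.003 0 0 0 0 0 -0.6; -0.004 0 0 0 0 0 -0.6; -0.005 0 0 0 0 0 -0.6; -0.006 0 0 0 0 0 -0.6; -0.007 0 0 0 0 0 -0.6; -0.008 0 0 0 0 0 -0.6"

```text
clock: 9.82
eef_pos: [451.3, -121.6, 73.8]
orientation: [0.996, 0.089, -0.001, -0.0]
force: [3.2, 1.0, -0.6]
finger_gap: 23.4
```

```bash
python3 look.py 9
```

```text
t 9.8167 tcp u,v,z 422.6 -199.62 73.79 yaw 0.1779 F uvz 3.29 0.43 -0.57 gap 23.41057471977752
```

View pics/s9.png

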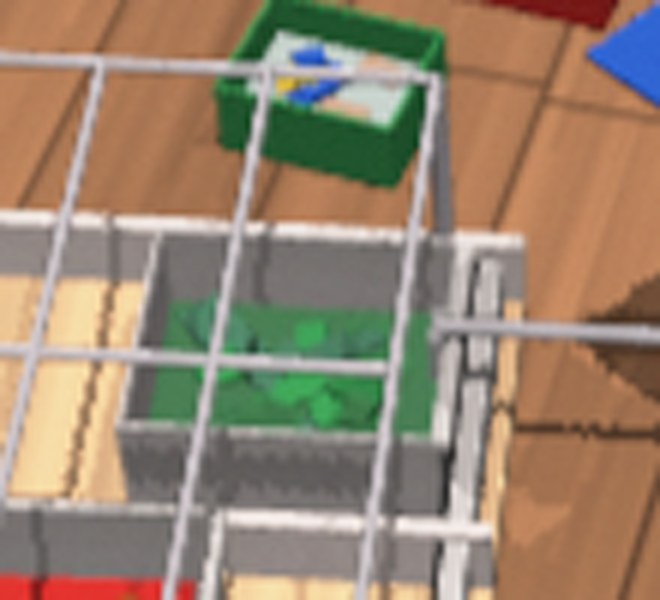

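Emit:
carry_out:
  moves: "-0.001 0 0 0 0 0 -0.6; -0.0015 0 0 0 0 0 -0.6; -0.002 0 0 0 0 0 -0.6; -0.0025 0 0 0 0 0 -0.6; -0.003 0 0 0 0 0 -0.6"

```text
clock: 10.33
eef_pos: [448.5, -122.1, 73.9]
orientation: [0.996, 0.089, -0.001, -0.0]
force: [5.5, 0.9, -2.4]
finger_gap: 23.4
```

```bash
python3 look.py 10
```

```text
t 10.3333 tcp u,v,z 419.77 -199.63 73.86 yaw 0.1777 F uvz 5.61 -0.09 -2.43 gap 23.4372694141814
```

Emit:
carry_out:
  moves: "-0.0005 0 0 0 0 0 -0.6; -0.001 0 0 0 0 0 -0.6; -0.001 0 0 0 0 0 -0.6"

```text
clock: 10.68
eef_pos: [448.1, -122.3, 73.9]
orientation: [0.996, 0.089, -0.001, -0.0]
force: [7.5, 1.1, -3.4]
finger_gap: 23.2
```

```bash
python3 look.py 11;python3 look.py 11
```

```text
t 10.6833 tcp u,v,z 419.37 -199.67 73.88 yaw 0.1776 F uvz 7.58 -0.27 -3.35 gap 23.20087213822367
t 10.7833 tcp u,v,z 419.4 -199.69 73.88 yaw 0.1777 F uvz 6.33 0.76 -2.88 gap 23.694055269634067
```

Emit:
carry_out:
  moves: "-0.0008 0 0 0 0 0 -0.6; -0.0012 0 0 0 0 0 -0.6; -0.0016 0 0 0 0 0 -0.6; -0.0016 0 0 0 0 0 -0.6; -0.0016 0 0 0 0 0 -0.6"

```text
clock: 11.3
eef_pos: [447.7, -122.5, 73.9]
orientation: [0.996, 0.089, 0.0, -0.0]
force: [7.9, 2.5, -5.3]
finger_gap: 23.7
```

```bash
python3 look.py 12;python3 look.py 12;python3 look.py 12
```

```text
t 11.3 tcp u,v,z 418.91 -199.78 73.88 yaw 0.1775 F uvz 8.18 1.09 -5.34 gap 23.67683733066045
t 11.4 tcp u,v,z 418.9 -199.74 73.87 yaw 0.1776 F uvz 8.92 -0.14 -4.53 gap 23.79733663194752
t 11.5 tcp u,v,z 418.89 -199.74 73.86 yaw 0.1776 F uvz 8.34 0.56 -4.25 gap 23.77413008648766
```

View pics/s12.png

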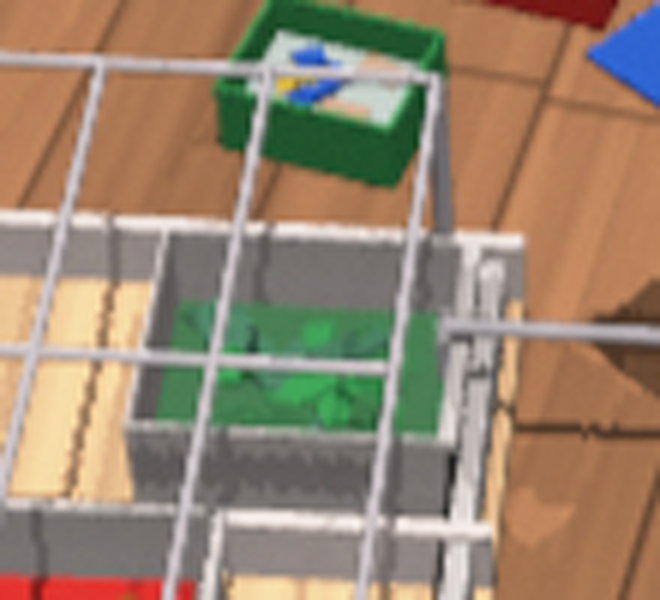

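Emit:
carry_out:
  moves: "-0.0012 0 0 0 0 0 -0.6; -0.0016 0 0 0 0 0 -0.6; -0.002 0 0 0 0 0 -0.6; -0.0023 0 0 0 0 0 -0.6; -0.0023 0 0 0 0 0 -0.6; -0.0023 0 0 0 0 0 -0.6"

```text
clock: 12.1
eef_pos: [447.1, -122.6, 73.8]
orientation: [0.996, 0.089, 0.002, -0.0]
force: [10.1, 3.2, -6.8]
finger_gap: 23.5
```

```bash
for i in 1 2 3 4; do python3 look.py 13; done
```

```text
t 12.1 tcp u,v,z 418.29 -199.86 73.82 yaw 0.1774 F uvz 10.53 1.4 -6.76 gap 23.47717098871008
t 12.2 tcp u,v,z 418.3 -199.89 73.81 yaw 0.1774 F uvz 11.66 1.32 -5.9 gap 23.515062531018064
t 12.3 tcp u,v,z 418.31 -199.85 73.83 yaw 0.1774 F uvz 12.0 0.72 -5.61 gap 23.475269439523913
t 12.4 tcp u,v,z 418.32 -199.88 73.83 yaw 0.1774 F uvz 12.11 0.18 -6.68 gap 23.46513354389338
```

Emit:
carry_out:
  moves: "-0.0018 0 0 0 0 0 -0.6; -0.0021 0 0 0 0 0 -0.6; -0.0021 0 0 0 0 0 -0.6; -0.0021 0 0 0 0 0 -0.6; -0.0021 0 0 0 0 0 -0.6; -0.0021 0 0 0 0 0 -0.6; -0.0021 0 0 0 0 0 -0.6; -0.0021 0 0 0 0 0 -0.6; -0.0021 0 0 0 0 0 -0.6; -0.0021 0 0 0 0 0 -0.6; -0.0021 0 0 0 0 0 -0.6; -0.0021 0 0 0 0 0 -0.6; -0.0021 0 0 0 0 0 -0.6; -0.0021 0 0 0 0 0 -0.6; -0.0021 0 0 0 0 0 -0.6; -0.0021 0 0 0 0 0 -0.6"

```text
clock: 13.83
eef_pos: [447.0, -122.9, 73.8]
orientation: [0.996, 0.088, 0.004, -0.0]
force: [11.7, 3.8, -7.4]
finger_gap: 23.0
```

```bash
for i in 1 2 3; do python3 look.py 14; done;python3 - <<'E'
from h import *
st=telemetry.get_state();print(R.from_quat(st["orientation"]).as_matrix().round(4))
s=snapshot("side");crop(s["img"],265,195,55,45,"pics/s14b.png",14)
E
```

```text
t 13.8333 tcp u,v,z 418.17 -200.09 73.84 yaw 0.1772 F uvz 12.23 1.67 -7.43 gap 23.022543508473017
t 13.9333 tcp u,v,z 418.18 -200.11 73.86 yaw 0.1772 F uvz 12.16 0.99 -7.06 gap 23.57211989501351
t 14.0333 tcp u,v,z 418.18 -200.11 73.86 yaw 0.1772 F uvz 13.03 1.38 -6.92 gap 23.641581035394317
[[ 9.843e-01  1.762e-01  7.400e-03]
 [ 1.762e-01 -9.844e-01  1.000e-03]
 [ 7.500e-03  3.000e-04 -1.000e+00]]
```

View pics/s14b.png

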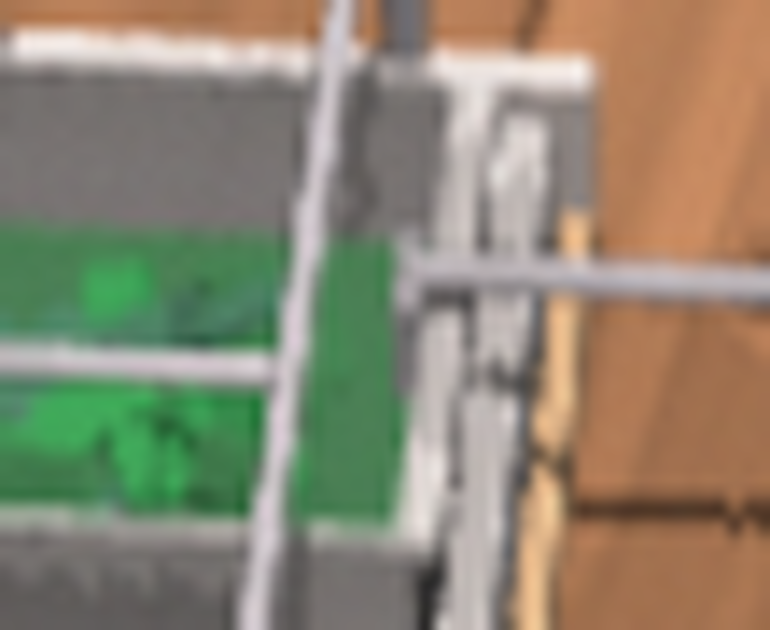

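View pics/t14.png

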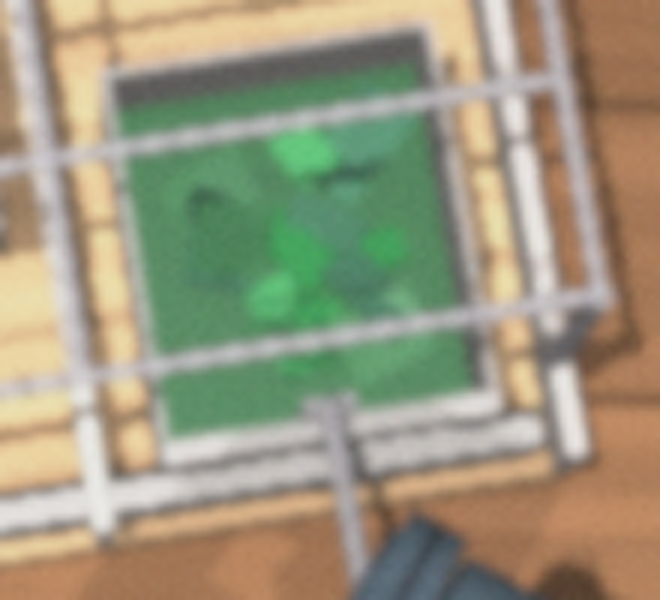

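Side view: the lip is over the bar and the claw is holding at (405,300). Force rises about 6 N/mm from u≈420, which matches the bar spring, and 12–13 N of pull minus about 3 N drag has been held for over 1.5 s. I unhook by easing inward 8 mm.

Emit:
carry_out:
  moves: "0 0 0 0 0 0 -0.6; 0.001 0 0 0 0 0 -0.6; 0.002 0 0 0 0 0 -0.6; 0.003 0 0 0 0 0 -0.6; 0.004 0 0 0 0 0 -0.6; 0.005 0 0 0 0 0 -0.6; 0.006 0 0 0 0 0 -0.6; 0.007 0 0 0 0 0 -0.6; 0.008 0 0 0 0 0 -0.6; 0.009 0 0 0 0 0 -0.6; 0.009 0 0 0 0 0 -0.6; 0.009 0 0 0 0 0 -0.6"

```text
clock: 15.18
eef_pos: [455.8, -121.3, 73.9]
orientation: [0.996, 0.089, 0.004, -0.0]
force: [-0.4, 0.5, -2.7]
finger_gap: 23.9
```

```bash
for i in 1 2; do python3 look.py 15; done;python3 - <<'E'
from h import *
s=snapshot("side");crop(s["img"],265,195,55,45,"pics/s15b.png",14)
E
```

```text
t 15.1833 tcp u,v,z 427.15 -200.08 73.9 yaw 0.1772 F uvz -0.33 0.61 -2.67 gap 23.90684130240297
t 15.2833 tcp u,v,z 427.09 -200.05 73.89 yaw 0.1772 F uvz -0.44 0.87 -1.69 gap 23.859153098933902
```

View pics/s15b.png

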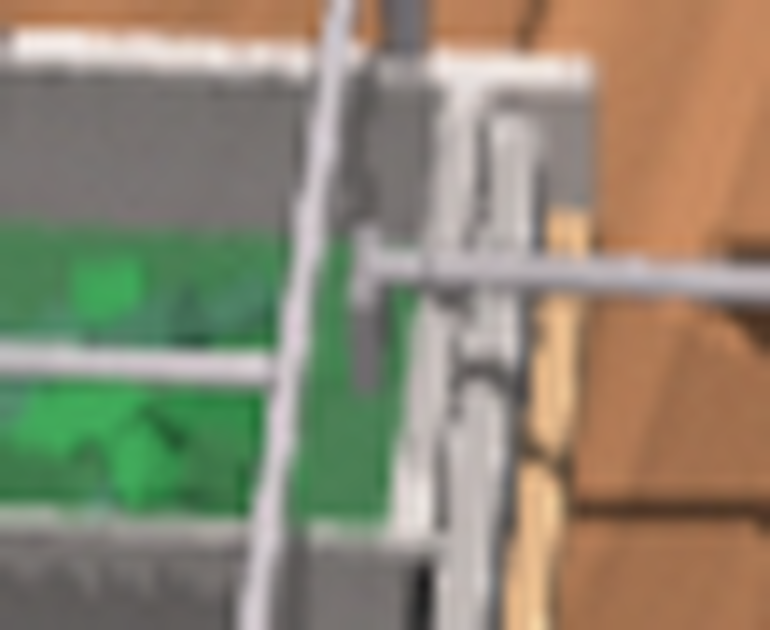

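The claw is free at (365,310) and the force is back to about zero. I lift straight up 40 mm, then back out.

Emit:
carry_out:
  moves: "0 0 -0.008 0 0 0 -0.6; 0 0 -0.016 0 0 0 -0.6; 0 0 -0.028 0 0 0 -0.6; 0 0 -0.04 0 0 0 -0.6; 0 0 -0.04 0 0 0 -0.6; 0 0 -0.04 0 0 0 -0.6; -0.03 0 -0.04 0 0 0 -0.6; -0.03 0 -0.04 0 0 0 -0.6; -0.03 0 -0.04 0 0 0 -0.6"

```text
clock: 16.18
eef_pos: [424.6, -126.2, 113.1]
orientation: [0.996, 0.088, 0.003, -0.001]
force: [0.3, -0.2, -1.6]
finger_gap: 23.9
```

```bash
python3 look.py 16; python3 -c "
from h import *
go((420,-230,114),-0.28)
go((413.2,-331.7,114),-0.521)"
```

```text
t 16.1833 tcp u,v,z 395.54 -199.39 113.1 yaw 0.1761 F uvz 0.3 -0.25 -1.65 gap 23.939619435328588
t 16.28 tcp [ 426.3 -126.7  113.6] x-yaw 0.1766 F [ 0.91  0.82 -1.67] gap 23.5
 shift [-0.0243  0.1005 -0.0005] turn [-0.0028 -0.0156  0.9132]
t 16.28 tcp [ 426.3 -126.7  113.6] x-yaw 0.1766 F [ 0.91  0.82 -1.67] gap 23.5
 shift [-0.0489  0.1995 -0.0007] turn [-0.0047 -0.0154  1.3952]
```

View pics/t16.png

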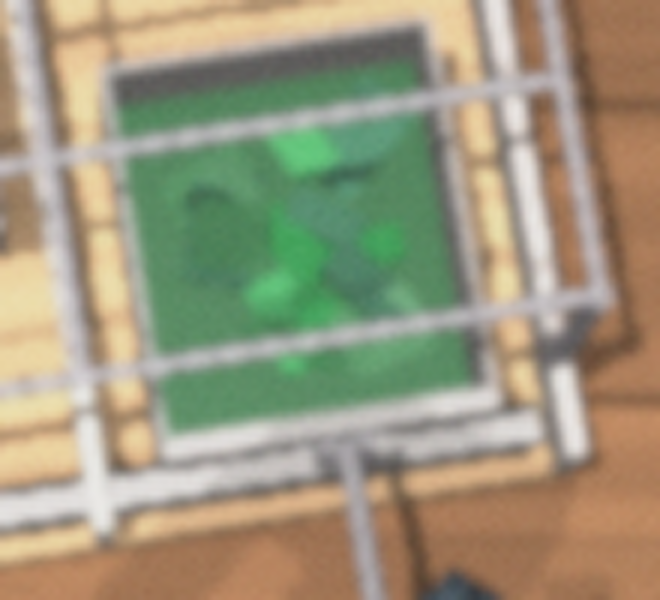

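View pics/s16.png

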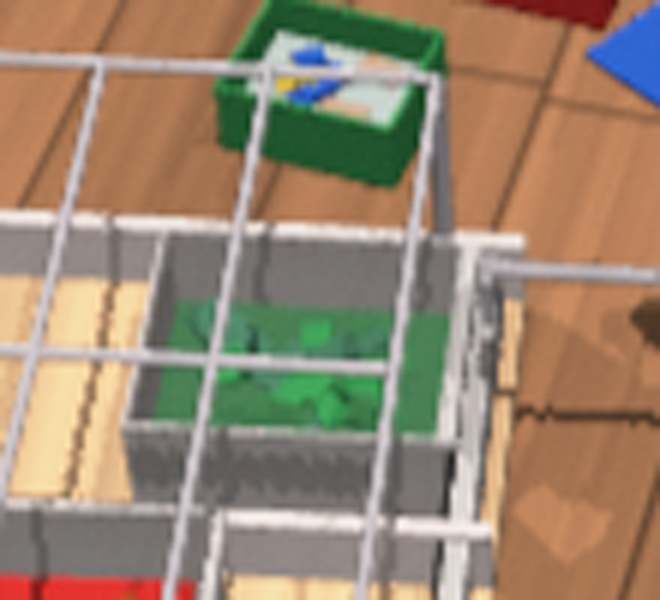

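The tin stays put and the hook is clear above the bar at (340,455). I return to the mat.

Emit:
carry_out:
  moves: "-0.0243 0.1005 -0.0005 0 -0.015 0.913 -0.6; -0.0243 0.1005 -0.0005 0 -0.015 0.913 -0.6; -0.0243 0.1005 -0.0005 0 -0.015 0.913 -0.6; -0.0243 0.1005 -0.0005 0 -0.015 0.913 -0.6; -0.0243 0.1005 -0.0005 0 -0.015 0.913 -0.6; -0.0243 0.1005 -0.0005 0 -0.015 0.913 -0.6"

```text
clock: 16.78
eef_pos: [420.3, -229.9, 113.6]
orientation: [0.99, -0.138, -0.0, -0.001]
force: [-0.7, -0.3, -2.0]
finger_gap: 23.8
```

```bash
python3 -c "
from h import *
go((413.2,-331.7,80),-0.521)"
```

```text
t 16.78 tcp [ 420.3 -229.9  113.6] x-yaw -0.2776 F [-0.75 -0.3  -2.03] gap 23.8
 shift [0.0211 0.0999 0.0333] turn [-0.004   0.0015  0.4868]
```

Emit:
carry_out:
  moves: "0.0211 0.0999 0.01 -0.004 0.001 0.487 -0.6; 0.0211 0.0999 0.01 -0.004 0.001 0.487 -0.6; 0.0211 0.0999 0.0333 -0.004 0.001 0.487 -0.6; 0.0211 0.0999 0.0333 -0.004 0.001 0.487 -0.6; 0.0211 0.0999 0.0333 -0.004 0.001 0.487 -0.6; 0.0211 0.0999 0.0333 -0.004 0.001 0.487 -0.6; 0.0211 0.0999 0.0333 -0.004 0.001 0.487 -0.6"

```text
clock: 17.37
eef_pos: [413.7, -330.4, 80.6]
orientation: [0.967, -0.256, 0.0, -0.0]
force: [-0.1, -0.2, -2.0]
finger_gap: 23.8
```

Run:
```python
from h import *
st=telemetry.get_state()
go((413.2,-331.7,14.5),-0.521,st)
w=snapshot("wrist");s=snapshot("side")
cv2.imwrite("pics/w17.png",w["img"]);crop(s["img"],300,110,140,110,"pics/s17.png",5)
```

```text
t 17.37 tcp [ 413.7 -330.4   80.6] x-yaw -0.5184 F [-0.06 -0.22 -1.96] gap 23.8
 shift [0.0001 0.0014 0.0661] turn [-0.0003 -0.0003  0.0051]
```

View pics/w17.png

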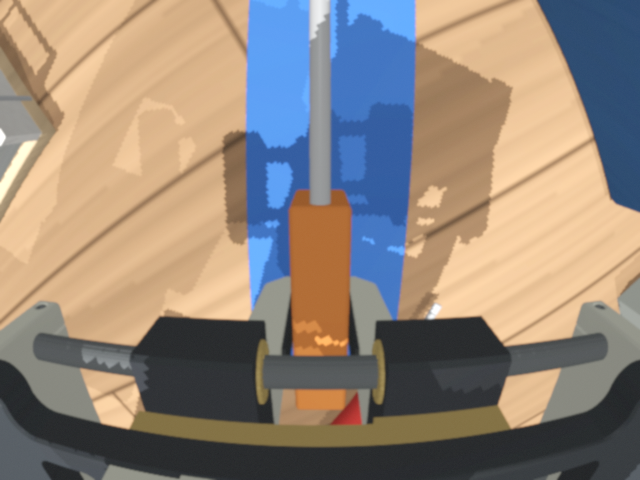

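View pics/s17.png

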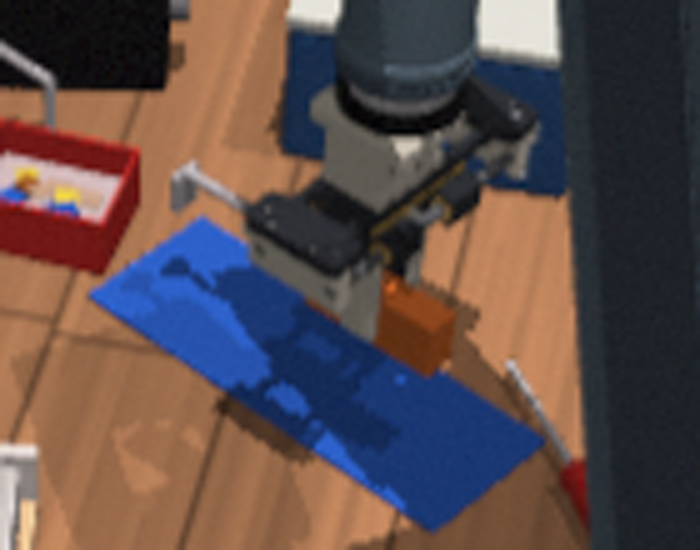

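The hook sits in the grip exactly as at pickup, directly over its old place. I lower it.

Emit:
carry_out:
  moves: "0 0.0014 0.025 0 0 0.005 -0.6; 0 0.0014 0.045 0 0 0.005 -0.6; 0 0.0014 0.056 0 0 0.005 -0.6; 0 0.0014 0.061 0 0 0.005 -0.6; 0 0.0014 0.064 0 0 0.005 -0.6; 0 0.0014 0.066 0 0 0.005 -0.6; 0 0.0014 0.067 0 0 0.005 -0.6; 0 0.0014 0.0675 0 0 0.005 -0.6; 0 0.0014 0.0675 0 0 0.005 -0.6; 0 0.0014 0.0675 0 0 0.005 -0.6"

```text
clock: 18.3
eef_pos: [413.5, -332.4, 14.0]
orientation: [0.966, -0.258, 0.001, 0.001]
force: [0.7, -1.2, -2.8]
finger_gap: 23.4
```

```bash
python3 -c "
from h import *
go((413.2,-331.7,12.7),-0.521)"
```

```text
t 18.3 tcp [ 413.5 -332.4   14. ] x-yaw -0.5213 F [ 0.67 -1.18 -2.75] gap 23.4
 shift [-0.0006 -0.0004  0.0012] turn [ 0.0014 -0.0039 -0.0005]
```

Still about 1 mm up. I go a bit lower until the weight transfers.

Emit:
carry_out:
  moves: "0 0 0.0008 0 0 0 -0.6; 0 0 0.0016 0 0 0 -0.6; 0 0 0.0018 0 0 0 -0.6; 0 0 0.0018 0 0 0 -0.6"

```text
clock: 18.63
eef_pos: [413.7, -332.7, 12.8]
orientation: [0.966, -0.258, 0.001, 0.001]
force: [-1.7, 1.7, 4.3]
finger_gap: 23.6
```

```bash
python3 -c "
from h import *
go((413.2,-331.7,12.7),-0.521)"
```

```text
t 18.63 tcp [ 413.7 -332.7   12.8] x-yaw -0.5214 F [-1.68  1.69  4.34] gap 23.6
 shift [-0.0009 -0.0006  0.0001] turn [ 0.0021 -0.0055 -0.0007]
```

The hook is on the mat (z force +4 N). I open and then raise straight up.

Emit:
carry_out:
  moves: "0 0 0 0 0 0 0; 0 0 0 0 0 0 0.3; 0 0 0 0 0 0 0.3; 0 0 0 0 0 0 0.3; 0 0 0 0 0 0 0.3; 0 0 0 0 0 0 0.3; 0 0 -0.01 0 0 0 0.3; 0 0 -0.03 0 0 0 0.3; 0 0 -0.07 0 0 0 0.3; 0 0 -0.11 0 0 0 0.3; 0 0 -0.14 0 0 0 0.3; 0 0 -0.14 0 0 0 0.3; 0 0 -0.14 0 0 0 0.3"

```text
clock: 19.72
eef_pos: [414.4, -333.5, 155.6]
orientation: [0.966, -0.258, 0.004, 0.003]
force: [0.1, -0.8, -0.2]
finger_gap: 60.5
```

```bash
python3 look.py 18
python3 - <<'E'
from h import *
st=telemetry.get_state();print(st["finger_gap"])
w=snapshot("wrist");s=snapshot("side");t=snapshot("top")
cv2.imwrite("pics/w18.png",w["img"]);cv2.imwrite("pics/t18f.png",t["img"]);crop(s["img"],300,110,140,110,"pics/s18h.png",5)
crop(t["img"],300,140,110,90,"pics/t_front2.png",7)
E
```

```text
t 19.7167 tcp u,v,z 348.84 -401.6 155.63 yaw -0.5212 F uvz -0.04 -0.76 -0.2 gap 60.450345990284795
60.2770722007415
```

View pics/w18.png

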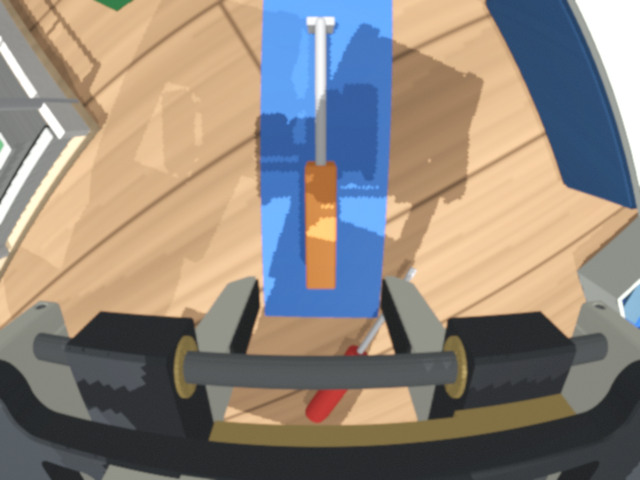

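View pics/t_front2.png

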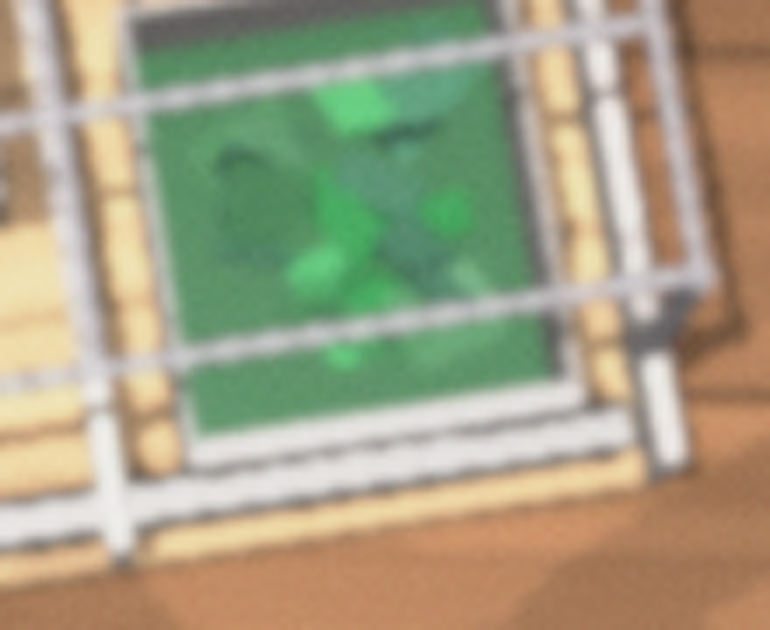

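View pics/s18h.png

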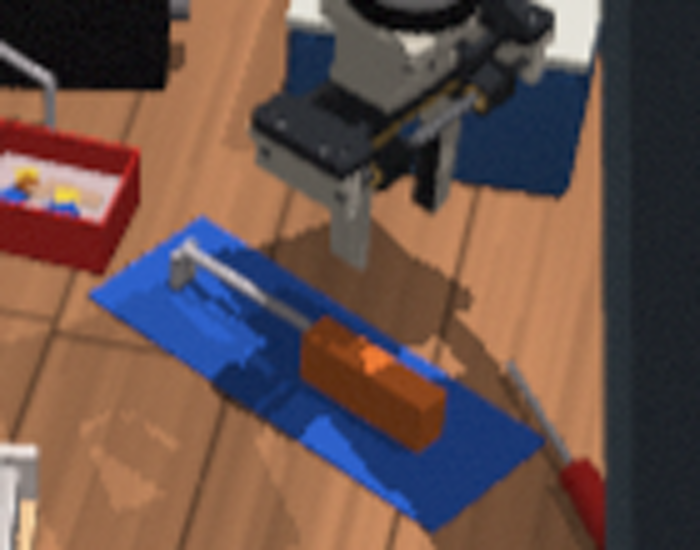

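View pics/t18f.png

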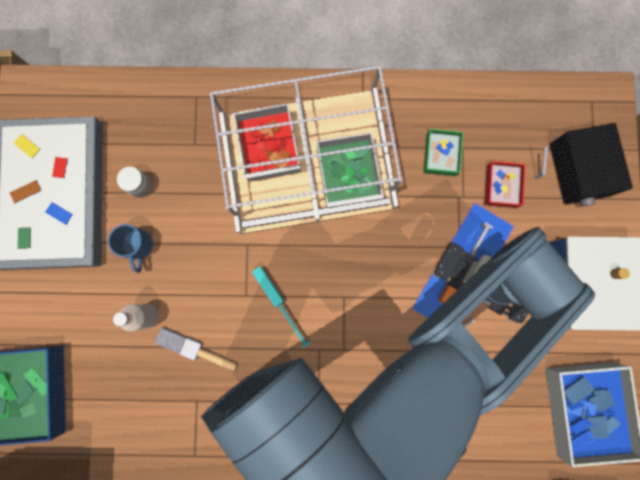

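The hook stands upright on the mat, its handle at (321,225) in the wrist view, and the gripper is clear. Now a check of the tin against the bar.

Run:
```python
from h import *
t=snapshot("top");c,q=np.cos(.178),np.sin(.178)
f=lambda P,z:plane(t,np.array(P)/7+[300,140],z)
for n,P,z in(("lip rear inner",[(575,377),(200,438)],90),("lip front",[(585,402),(192,470)],90),("bar front",[(635,447),(0,546)],56)):
    A=f(P,z);d=A[1]-A[0];print(n,(A[:,:2]@[c,q]).round(1),"yaw",np.arctan2(-d[0],d[1]).round(4))
```

```text
lip rear inner [577.7 577.9] yaw 0.1764
lip front [569.  567.9] yaw 0.1864
bar front [556.8 558.6] yaw 0.1694
```

```bash
python3 -c "
from station import manip; print(manip.finish_job())"
```

```text
the job is handed in; nothing more can be done
None
```

I did the whole task with the orange hook and handed it in at about 20 s of robot time. The interface gave no verdict.

- **Pull:** I hooked the green tin's front lip and drew it gently forward, with about 3 N of drag, until it met the bar. I then held a pull of about 12–13 N for more than 1.5 s, which puts roughly 9–12 N on the bar. That bar force is the wrist reading minus the drag, not measured directly. The force rose about 6 N per mm after contact, which matches the bar's spring.
- **Release:** I eased the claw inward until the force fell to about zero, lifted it out and laid the hook back where it had been.
- **Last checks:**
  - **Hook:** it stands upright on the blue mat and is let go, with the gripper clear of it.
  - **Tin:** it is square to the bar within about 0.02 rad, and its front face is about 2 mm from where I put the bar's face. That gap is no larger than the camera error.
  - **Other things:** the red tin and the other bystanders look unmoved in the top view; I did not measure them.
- **Disagreements:** the cameras placed the claw 2–4 mm shorter than its nominal position, so I allowed for that when entering the tin. While pressing, the wrist also read about 5 N downward beyond the hook's weight. I put this down to friction at the lip, and it disappeared on release.

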